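# Lock the board in the solder pallet

### The job

The circuit board lies in its black solder pallet: with a fingertip, push the three steel hold-down clips round on their pivots, in any order, until each points straight in over the edge of the board and so locks it in place. Only push the clips: do not touch the board or its parts, which are not soldered yet, do not lift or shift the pallet, and leave the solder reel, flux jar and cutters where they are.

Things in the scene. Friction and masses are not known exactly. Their poses are not given: they have to be found in the camera images.
- pallet: Solder pallet: flat black frame 190 (x) x 240 (y) x 12 mm, 1.6 kg, loose on the bench. Origin: centre of its underside; x points away from the robot (within 25 deg), y left, z up. A recess of 101 x 151 mm in its middle holds the board. Two fixed lips (top 17.5 mm up) hold the board's near edge, at x -0.06, y +-0.048 m; a steel clip sits on the rim at the middle of each other edge.
- board: Green circuit board, 100 (x) x 150 (y) x 2 mm, 90 g, loose in the recess, its top 11.5 mm above the bench, axes as the pallet's. Origin: centre of its underside. Its components, up to 15 mm tall, stand at x -0.04 to 0.015, y -0.04 to 0.04 m; the strips under the clips are bare.
- left_pivot (a point): Pivot of the left clip: on its vertical screw axis, 32 mm above the bench, at (0, 0.107) m in the pallet's frame. Turns both ways without a stop; about 1 N at 35 mm turns it; it stays where left. Screw head 13 mm wide, top 23 mm up. Clip arm: flat steel, 14 mm wide, underside 13.5 and top 17 mm above the bench.
- left_tip (a point): Outer end of the left clip: end of the top edge of its finger blade, 32 mm above the bench, 50 mm from the pivot axis. The blade is 4 mm thick, upright along the arm, 11 to 49 mm from the axis. Pivot to tip is where the clip points: at the start away from the board or along its edge; straight in over the board is the pallet's -y.
- right_pivot (a point): Pivot of the right clip: on its vertical screw axis, 32 mm above the bench, at (0, -0.107) m in the pallet's frame. Turns both ways without a stop; about 1 N at 35 mm turns it; it stays where left. Screw head 13 mm wide, top 23 mm up. Clip arm: flat steel, 14 mm wide, underside 13.5 and top 17 mm above the bench.
- right_tip (a point): Outer end of the right clip: end of the top edge of its finger blade, 32 mm above the bench, 50 mm from the pivot axis. The blade is 4 mm thick, upright along the arm, 11 to 49 mm from the axis. Pivot to tip is where the clip points: at the start away from the board or along its edge; straight in over the board is the pallet's +y.
- far_pivot (a point): Pivot of the far clip: on its vertical screw axis, 32 mm above the bench, at (0.082, 0) m in the pallet's frame. Turns both ways without a stop; about 1 N at 35 mm turns it; it stays where left. Screw head 13 mm wide, top 23 mm up. Clip arm: flat steel, 14 mm wide, underside 13.5 and top 17 mm above the bench.
- far_tip (a point): Outer end of the far clip: end of the top edge of its finger blade, 32 mm above the bench, 50 mm from the pivot axis. The blade is 4 mm thick, upright along the arm, 11 to 49 mm from the axis. Pivot to tip is where the clip points: at the start away from the board or along its edge; straight in over the board is the pallet's -x.
- reel: Bystander: a solder reel (bright wire between grey flanges) standing on its flange, 56 mm across, 42 mm tall, 250 g, beside a far corner of the pallet. Origin: centre of its underside.
- flux_jar: Bystander: a round jar with a white cap, 50 mm across, 55 mm tall, 120 g, beside the other far corner. Origin: centre of its underside.
- cutters: Bystander: small side cutters with red handles lying flat on the robot's side of the pallet, about 135 mm long (head to its +x), 11 mm tall. Origin: near the joint, at bench height.
Things that resemble listed ones, but are neither listed nor needed, are in the scene too. What is meant by the board is not orange or purple, and is the smaller of those in its own colour.

How it is judged:
At the end, for the whole second after the job is handed in: Each clip points straight in over its edge of the board (within about 23 degrees: its tip is within 20 mm to either side of straight in, and over the board), the board lies in the recess within 6 mm of its centre and the pallet flat on the bench (x of left_tip in the frame of pallet between -0.02 and 0.02 m and y of left_tip in the frame of pallet below 0.066 m and x of right_tip in the frame of pallet between -0.02 and 0.02 m and y of right_tip in the frame of pallet above -0.066 m and y of far_tip in the frame of pallet between -0.02 and 0.02 m and x of far_tip in the frame of pallet below 0.041 m and horizontal distance between board and pallet below 0.006 m and z of board in the frame of pallet below 0.0125 m and angle between pallet's own z axis and vertical below 0.03 rad and height (world z) of pallet below 0.004 m); the robot touches nothing.
It fails at once if the robot pushes on the board or its components (over 2 N) (contact force between any of the fingers, the arm and board above 2 N).
It fails at once if the pallet is lifted (over 8 mm) or shifted by more than 20 mm (height (world z) of pallet above 0.008 m or distance of pallet from where it was at the start of the episode above 0.02 m).
It fails at once if the clips or the pallet are pushed with something other than the fingers (over 2 N) (contact force between the arm and pallet above 2 N).
It fails at once if the board is lifted out of its recess (z of board in the frame of pallet above 0.016 m).
It fails at once if the solder reel, flux jar or cutters are moved by more than 20 mm (distance of any of reel, flux_jar, cutters from where it was at the start of the episode above 0.02 m).
It also fails if it takes over 61 s, if anything falls off the work surface, if the arm or the gripper's body presses on something with over 40 N, if the wrist force passes 120 N, or if a joint passes its speed limit or range.

### The arm

A 7-joint arm with a two-finger parallel gripper is mounted at the origin on the work surface. World frame = base frame: x ahead of the robot, y to its left, z up, the work surface at z = 0. Lengths are in m, angles in rad, forces in N, time in s.
With the tool pointing down it reaches from about 0.35 to 0.9 m from the base axis. Payload 8.1 kg.
Tool frame: the origin (TCP) lies midway between the tips of the shut fingers; the grasp point (between the pads) lies arm.grasp_offset behind it (arm.grasp_offset is the distance from the TCP to the grasp point, in m); z points along the fingers, y is the line along which they close (so a half turn about z gives the same grasp; the last joint's range is limited). The gripper opens to 92 mm and grips with 3 to 60 N. Pads are 19 mm wide; open, the fingers measure 130 mm over their backs; the gripper's body (75 mm by 190 mm) begins 47 mm behind the grasp point.
Start: joints at [-1.404, 0.434, 0.025, 1.573, -0.012, 1.134, -0.075], TCP at [0.167, 0.602, 0.227] pointing down, gripper open.
Joint ranges: [-2.62, 2.62], [-0.44, 2.09], [-1.27, 1.32], [0.08, 2.57], [-1.32, 4.46], [0.12, 2], [-2.74, 2.74]. Speed limits (rad/s): [2.22, 2.22, 3.01, 3.01, 3.14, 3.14, 3.14].

### API

Orientations are given as a rotation vector (axis times angle).
In Python, from cell import observe, imaging, arm gives the robot as it stands.
- The arm moves only by the tool apply_moves, never from a script. Its argument "commands" is a list of rows, each a list of 5 numbers: the opening in per cent of the stroke, from 0 (shut) to 100 (fully open), then the shift along the world's x, y, z in units of 0.06 m (1.0 is 0.06 m), then the turn about the world's z in units of 0.5 rad (1.0 is 0.5 rad). A call has 1 to 12 rows; each row shifts and turns the commanded pose from where the row before left it; what a row does not reach is not made up. A row lasts 1/8 s, in which the tool goes at most 62.5 mm and 10.7 degrees, less where a joint would pass 70% of its speed; a pose out of reach is approached as far as the arm can. A call with a number of a shift or a turn outside -1 to 1 is refused whole. A call with a gripper value outside its range is refused whole. The fingers move at their own pace and stop on an object; "newtons" is the grip in N (left out, the last holds). Time passes only in rows, so rows that do not move let the fingers close. It gives the time, the measured TCP pose, the force, the opening and the grip force at its end, in the units of the state.
- observe(): the state, without advancing time (a new reading comes with each control period).
- imaging.get_image(name): name is "side" or "top"; returns (picture, depth): 420x560x3 uint8, red, green, blue; 420x560 float32, m along the optical axis (not along the pixel's ray), 0 where there is no reading.
- imaging.camera_params(name): a dict with "camera_matrix" (3x3 intrinsics, pixels), "origin" and "rotation" of the camera in the world. Camera axes: x right, y up, looking along -z (the intrinsics and any distortion apply to the point x, -y, -z); pixel columns grow to the right and rows downward; lengths in m; the calibration is good to about 2 mm. A picture is of the moment at which its call begins. camera_params takes no time and is no camera call.
- arm.sign_off(): hands the job in; it is judged then, once.
The state is a dict: "clock": time; "joints": joint angles; "dq": joint speeds; "joint_efforts": joint torques, N m; "position": TCP position; "ee_rot": TCP orientation; "force": force on the tool from outside, world axes, zero at the start; "ft_torque": the same for the moment, N m; "width": opening from 0.0 (shut) to 1.0 (fully open); "gripper_force": force on a finger pad.
Only numpy, scipy, OpenCV 4.12 (cv2) and the standard library are available. Lean on these libraries where they do the work, as an engineer would, in place of code of your own. Each camera call takes 0.05 s, during which the arm holds its last target. There are 200 camera calls.

## Working session

There is one attempt and no reset: what is moved stays moved. The work goes in short steps, Python scripts to look and compute and a tool call to move; the robot and the scene stay as the last step left them, time stands still between calls to the robot, and variables do not carry over. Pictures are saved under pics/ and viewed, at most 10 in all, crops included, and the job is handed in when it is done.

Besides the shell and the picture viewer there is one more tool, called after "Request:" as a command line: name --pt "numbers of a row" for each row, then --argument value for the rest. apply_moves: Moves the arm, as the interface text tells. Its arguments: {"type":"object","properties":{"commands":{"type":"array"},"newtons":{"type":"number"}},"required":["commands"]}

```bash
mkdir -p pics; ls; cat > h.py <<'E'
import numpy as np, cv2
from cell import observe, imaging, arm
def grab(n,tag):
    im,d=imaging.get_image(n); cv2.imwrite(f'pics/{tag}.png',im[:,:,::-1]); np.save(f'pics/{tag}.npy',d); return im,d
def ray(n,u,v):
    p=imaging.camera_params(n); K=np.array(p['camera_matrix']); R=np.array(p['rotation']); 
    r=np.linalg.inv(K)@[u,v,1]; return np.array(p['origin']), R@np.array([r[0],-r[1],-r[2]])
def onz(n,u,v,z):
    o,d=ray(n,u,v); return o+d*(z-o[2])/d[2]
def px(n,P):
    p=imaging.camera_params(n); c=np.array(p['rotation']).T@(np.array(P)-p['origin']); q=np.array(p['camera_matrix'])@[c[0],-c[1],-c[2]]; return q[:2]/q[2]
E
python3 - <<'E'
from h import *
for n in('top','side'):
    grab(n,n+'0'); p=imaging.camera_params(n); print(n,p)
print(observe(), arm.grasp_offset)
E
```

```text
pics
top {'camera_matrix': array([[478.84609727,   0.        , 281.35592992],
       [  0.        , 478.84609727, 208.95803915],
       [  0.        ,   0.        ,   1.        ]]), 'origin': array([0.44824613, 0.04106487, 0.98560784]), 'rotation': array([ 0.11160723, -0.1163176 , -1.58280187])}
side {'camera_matrix': array([[424.17605434,   0.        , 276.02077816],
       [  0.        , 424.17605434, 209.12387154],
       [  0.        ,   0.        ,   1.        ]]), 'origin': array([ 0.25545961, -0.36183141,  0.62891941]), 'rotation': array([ 0.6979987 , -0.23403093, -0.56807077])}
{'clock': 0.1, 'joints': array([-1.40356059,  0.43513699,  0.02496834,  1.57400966, -0.01156825,
        1.13398675, -0.075086  ]), 'dq': array([-2.84118158e-03, -5.40995291e-04,  1.30775662e-03, -5.55405361e-03,
        5.51123474e-05, -1.96151527e-04, -1.46775338e-03]), 'joint_efforts': array([ 3.75132251e-03, -6.69122386e+01,  9.88411009e-01, -3.15143323e+01,
       -6.04048348e-02,  3.73407640e-02,  1.06229422e-04]), 'position': array([0.16654496, 0.60192852, 0.22603216]), 'ee_rot': array([-4.22625445e-01, -3.11300012e+00,  2.19291540e-03]), 'force': array([ 0.42213425, -0.03484017, -0.27044928]), 'ft_torque': array([-0.02647296,  0.06975084, -0.0118278 ]), 'gripper_force': 0.0, 'width': 1.0004808687265794} 0.0188
```

```bash
sed -i "s/R=np.array(p\['rotation'\])/R=cv2.Rodrigues(p['rotation'])[0]/; s/np.array(p\['rotation'\]).T/cv2.Rodrigues(p['rotation'])[0].T/" h.py; cat h.py | tail -12
```

```text
import numpy as np, cv2
from cell import observe, imaging, arm
def grab(n,tag):
    im,d=imaging.get_image(n); cv2.imwrite(f'pics/{tag}.png',im[:,:,::-1]); np.save(f'pics/{tag}.npy',d); return im,d
def ray(n,u,v):
    p=imaging.camera_params(n); K=np.array(p['camera_matrix']); R=cv2.Rodrigues(p['rotation'])[0]; 
    r=np.linalg.inv(K)@[u,v,1]; return np.array(p['origin']), R@np.array([r[0],-r[1],-r[2]])
def onz(n,u,v,z):
    o,d=ray(n,u,v); return o+d*(z-o[2])/d[2]
def px(n,P):
    p=imaging.camera_params(n); c=cv2.Rodrigues(p['rotation'])[0].T@(np.array(P)-p['origin']); q=np.array(p['camera_matrix'])@[c[0],-c[1],-c[2]]; return q[:2]/q[2]
```

View pics/top0.png

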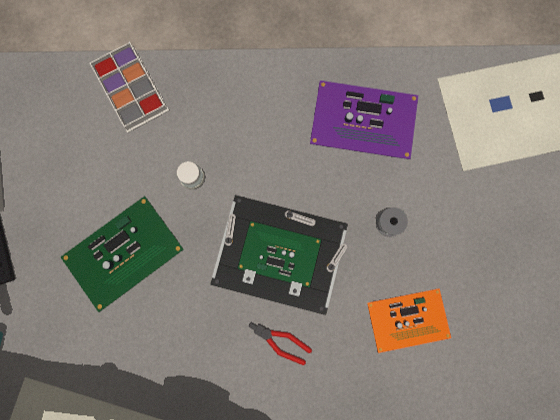

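View pics/side0.png

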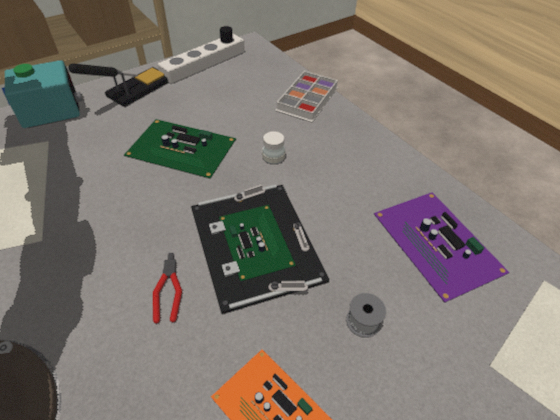

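The pallet (top view, about 212–347 × 197–313) holds the small green board at about (278,253). The larger green board at (122,253) is a decoy, and so are the orange one at (410,320) and the purple one at (365,120). The smaller green board in the pallet fits the description. I'll measure the pallet and check in a crop.

```bash
python3 - <<'E'
from h import *
im=cv2.imread('pics/top0.png')
m=(im.max(2)<60).astype(np.uint8); m[:190]=0;m[320:]=0;m[:,:205]=0;m[:,355:]=0
m=cv2.morphologyEx(m,cv2.MORPH_CLOSE,np.ones((9,9)))
c=max(cv2.findContours(m,0,2)[0],key=cv2.contourArea)
P=np.array([onz('top',*p[0],0.012)[:2] for p in c]).astype(np.float32)
r=cv2.minAreaRect(P*1000); print(r)
g=cv2.cvtColor(im,cv2.COLOR_BGR2HSV); g=cv2.inRange(g,(40,80,30),(85,255,255)); g[:,:220]=0
c=max(cv2.findContours(g,0,2)[0],key=cv2.contourArea)
P=np.array([onz('top',*p[0],0.0115)[:2] for p in c]).astype(np.float32); print(cv2.minAreaRect(P*1000))
cv2.imwrite('pics/c0.png',cv2.resize(im[190:320,205:355],None,fx=4.6,fy=4.6,interpolation=cv2.INTER_CUBIC))
E
```

```text
((499.3238220214844, 43.363136291503906), (236.50840759277344, 187.76956176757812), 74.613037109375)
((499.07958984375, 42.799720764160156), (150.75511169433594, 101.50333404541016), 74.5420913696289)
```

View pics/c0.png

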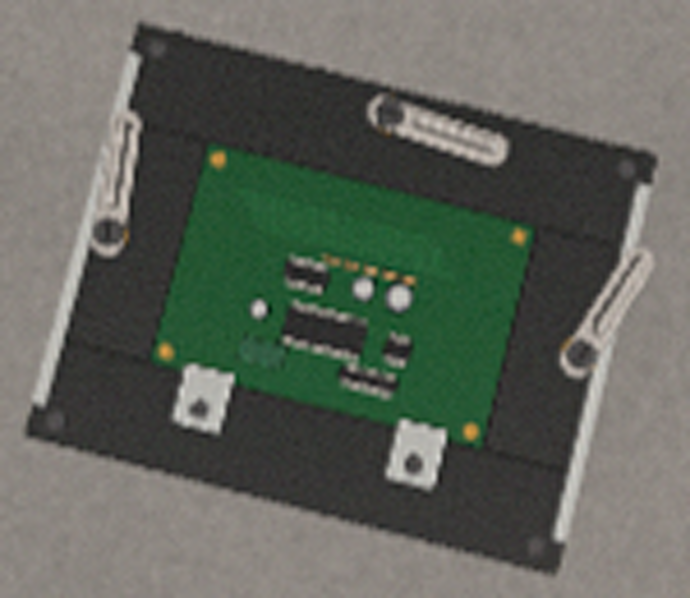

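The crop confirms the small green board in the black pallet. In the crop, the left clip (pivot 107,232) points along the edge to +x. The far clip (390,112) points to -y, and the right clip (580,355) points outward to +x. The tool is already aligned with the pallet, so I'll plan corner-contact arcs.

```bash
cat > plan.py <<'E'
from h import *
C=np.array([.4992,.0431]); t=np.deg2rad(-15.4); R=np.array([[np.cos(t),-np.sin(t)],[np.sin(t),np.cos(t)]])
W=lambda p: C+R@(np.array(p)/1000)
PIV={'left':(0,107),'right':(0,-107),'far':(82,0)}
def arc(name,a0,a1,hx,hy,n,r=32,clear=9):
    """tool centre waypoints (world): start clear of blade, then the arc. angles deg in pallet frame"""
    s=np.sign(a1-a0); off={'left':(hx,hy),'right':(hx,-hy),'far':(hx,-hy)}[name]; out=[]
    for i,a in enumerate([a0]+list(np.linspace(a0,a1,n+1))):
        b=np.deg2rad(a); d=np.array([np.cos(b),np.sin(b)]); nrm=-s*np.array([-d[1],d[0]])
        out.append(W(np.array(PIV[name])+r*d+nrm*(2+(clear if i==0 else 0))+off))
    return np.array(out)
def show(name,*a,**k):
    w=arc(name,*a,**k); print(name,'start',w[0].round(4)); print((np.diff(w,axis=0)/.06).round(2).tolist())
E
python3 - <<'E'
from plan import *
tips={'left':((107,232),(128,112)),'right':(((580,355)),(648,252)),'far':((390,112),(504,152))}
for n,(p,q) in tips.items():
    p=onz('top',p[0]/4.6+205,p[1]/4.6+190,.023)[:2]; q=onz('top',q[0]/4.6+205,q[1]/4.6+190,.025)[:2]
    d=R.T@(q-p); print(n,'pivot err mm',((R.T@(p-C))*1000-PIV[n]).round(1),'len',np.hypot(*d).round(3),'ang',np.rad2deg(np.arctan2(d[1],d[0])).round(1))
show('far',-92,-180,9.5,19,8)
show('left',6,-90,19,9.5,8)
show('right',-16,90,19,9.5,8)
E
```

```text
left pivot err mm [-1.  -1.7] len 0.053 ang 5.3
right pivot err mm [-1.  -0.6] len 0.054 ang -19.5
far pivot err mm [-0.6 -1.3] len 0.053 ang -95.3
far start [ 0.5833 -0.0333]
[[-0.14, 0.04], [-0.1, 0.03], [-0.09, 0.05], [-0.08, 0.07], [-0.06, 0.08], [-0.05, 0.09], [-0.03, 0.1], [-0.01, 0.1], [0.01, 0.1]]
left start [0.5818 0.156 ]
[[-0.02, -0.15], [-0.02, -0.11], [-0.05, -0.1], [-0.07, -0.09], [-0.08, -0.08], [-0.1, -0.06], [-0.11, -0.03], [-0.11, -0.01], [-0.11, 0.01]]
right start [ 0.5082 -0.1003]
[[0.08, 0.13], [0.06, 0.11], [0.03, 0.12], [0.0, 0.12], [-0.02, 0.12], [-0.05, 0.11], [-0.08, 0.1], [-0.1, 0.08], [-0.11, 0.05]]
```

Request:
apply_moves --pt "0 0.3 -0.55 0 0" --pt "0 0.3 -0.55 0 0" --pt "0 0.3 -0.55 0 0" --pt "0 0.3 -0.55 0 0" --pt "0 0.3 -0.55 0 0" --pt "0 0.3 -0.55 0 0" --pt "0 0.3 -0.55 0 0" --pt "0 0.3 -0.55 0 0" --pt "0 0.4 -0.55 0 0" --pt "0 0.4 -0.55 0 0" --pt "0 0.4 -0.55 0 0" --pt "0 0.4 -0.55 0 0"

```text
clock: 1.6
position: [0.4071, 0.2051, 0.2266]
ee_rot: [-0.422, -3.113, 0.0]
force: [1.4, 1.1, 0.1]
width: 0.005
gripper_force: 0.0
```

Request:
apply_moves --pt "0 0.49 -0.66 0 0" --pt "0 0.49 -0.66 0 0" --pt "0 0.49 -0.66 0 0" --pt "0 0.49 -0.66 0 0" --pt "0 0.49 -0.66 0 0" --pt "0 0.49 -0.67 0 0" --pt "0 0 0 -0.6 0" --pt "0 0 0 -0.6 0" --pt "0 0 0 -0.6 0" --pt "0 0 0 -0.6 0" --pt "0 0 0 -0.4 0" --pt "0 0 0 0 0"

```text
clock: 3.1
position: [0.5813, -0.0318, 0.0569]
ee_rot: [-0.422, -3.109, 0.001]
force: [-0.5, -0.3, 1.1]
width: 0.008
gripper_force: 0.0
```

```bash
python3 - <<'E'
from h import *
im,_=grab('side','s1'); im2,_=grab('top','t1')
a=im[130:330,180:380,::-1]; b=im2[150:330,190:390,::-1]
o=np.hstack([cv2.resize(a,(400,400),interpolation=2),cv2.resize(b,(400,400),interpolation=2)])
cv2.imwrite('pics/c1.png',o); print(observe()['position'],observe()['force'])
E
```

```text
[ 0.58322302 -0.03195146  0.05921726] [0.14717035 0.27963012 0.9375461 ]
```

View pics/c1.png

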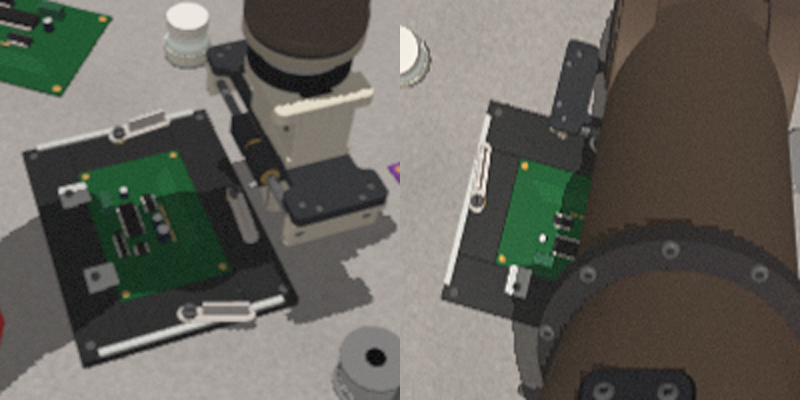

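The gripper hovers just beyond the far clip (side crop, clip at about 243,215), with the fingertips hidden behind the gripper body. Now I'll descend and sweep the arc.

Request:
apply_moves --pt "0 0 -0.02 -0.3 0" --pt "0 0 0 -0.29 0" --pt "0 0 0 0 0" --pt "0 -0.14 0.04 0 0" --pt "0 -0.1 0.03 0 0" --pt "0 -0.09 0.05 0 0" --pt "0 -0.08 0.07 0 0" --pt "0 -0.06 0.08 0 0" --pt "0 -0.05 0.09 0 0" --pt "0 -0.03 0.1 0 0" --pt "0 -0.01 0.1 0 0" --pt "0 0.01 0.1 0 0"

```text
clock: 4.7
position: [0.5498, 0.0071, 0.0233]
ee_rot: [-0.422, -3.113, -0.0]
force: [-0.3, -1.1, 1.2]
width: 0.005
gripper_force: 0.8
```

Request:
apply_moves --pt "0 0 -0.15 0 0" --pt "0 0 0 0.5 0" --pt "0 0 0 0.8 0" --pt "0 0.05 0.3 0.5 0.349" --pt "0 0.05 0.3 0 0.349" --pt "0 0.05 0.3 0 0.349" --pt "0 0.05 0.3 0 0.349" --pt "0 0.05 0.3 0 0.349" --pt "0 0.05 0.3 0 0.349" --pt "0 0.05 0.3 0 0.349" --pt "0 0.05 0.3 0 0.349" --pt "0 0.13 0.23 0 0.35"

```text
clock: 6.2
position: [0.582, 0.1555, 0.1313]
ee_rot: [-1.91, 2.494, 0.0]
force: [-0.4, -0.2, 0.3]
width: 0.005
gripper_force: 0.0
```

Request:
apply_moves --pt "0 0 0 0 0"

```text
clock: 6.32
position: [0.5823, 0.1558, 0.1312]
ee_rot: [-1.902, 2.5, 0.001]
force: [-0.4, 0.1, -1.0]
width: 0.004
gripper_force: 0.0
```

```bash
python3 - <<'E'
from h import *
im,_=grab('side','s2'); im2,_=grab('top','t2')
a=im[130:330,180:380,::-1]; b=im2[150:330,190:390,::-1]
o=np.hstack([cv2.resize(a,(400,400),interpolation=2),cv2.resize(b,(400,400),interpolation=2)])
cv2.imwrite('pics/c2.png',o); s=observe();print(s['position'],s['ee_rot'],s['joints'])
E
```

```text
[0.58176819 0.15415997 0.13113378] [ 1.89593664e+00 -2.50422499e+00  1.70085000e-04] [-0.32590234  0.49041396 -0.03140595  1.74059291  0.01907104  0.91143928
  2.50154839]
```

View pics/c2.png

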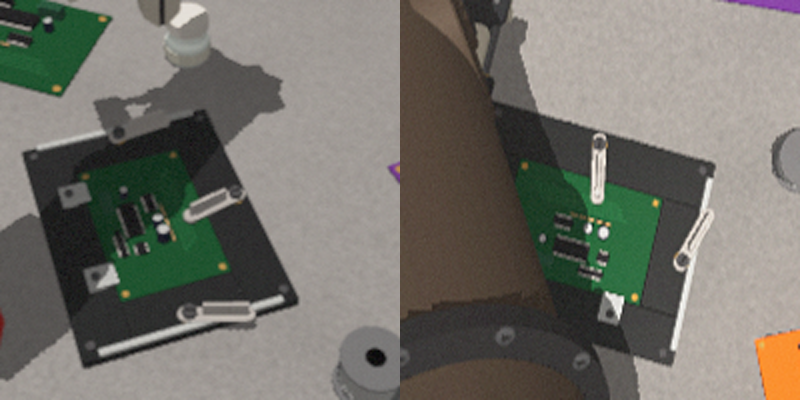

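The far clip turned to about 13° short of straight in (top crop, 600,142 to 598,200). So the shut fingers are about ±12 mm along their closing line, not 19. I'll replan with that.

```bash
python3 - <<'E'
from plan import *
show('left',6,-92,12,9.5,8,clear=9)
print(arc('left',6,-92,12,9.5,8)[-1])
E
```

```text
left start [0.5751 0.1579]
[[-0.02, -0.15], [-0.02, -0.11], [-0.05, -0.1], [-0.07, -0.09], [-0.09, -0.08], [-0.1, -0.06], [-0.11, -0.03], [-0.11, -0.01], [-0.11, 0.02]]
[0.53404561 0.12109667]
```

Request:
apply_moves --pt "0 -0.11 0.06 -0.6 0" --pt "0 0 0 -0.7 0" --pt "0 0 0 -0.49 0" --pt "0 -0.02 -0.15 0 0" --pt "0 -0.02 -0.11 0 0" --pt "0 -0.05 -0.1 0 0" --pt "0 -0.07 -0.09 0 0" --pt "0 -0.09 -0.08 0 0" --pt "0 -0.1 -0.06 0 0" --pt "0 -0.11 -0.03 0 0" --pt "0 -0.11 -0.01 0 0" --pt "0 -0.11 0.02 0 0"

```text
clock: 7.92
position: [0.5338, 0.1223, 0.0238]
ee_rot: [1.902, -2.5, -0.0]
force: [2.4, -1.4, 1.6]
width: 0.001
gripper_force: 1.9
```

Request:
apply_moves --pt "0 0 0 0 0"

```text
clock: 8.05
position: [0.5336, 0.1227, 0.0238]
ee_rot: [1.903, -2.499, -0.001]
force: [-0.2, -0.2, 0.9]
width: 0.003
gripper_force: 0.4
```

```bash
python3 - <<'E'
from plan import *
print(W((59.5,-31)),W((59.5,-13)))
show('right',-19,90,12,9.5,9,clear=9); print(arc('right',-19,90,12,9.5,9)[-1])
E
```

```text
[ 0.54833144 -0.00258755] [0.55311145 0.01476617]
right start [ 0.5    -0.0996]
[[0.08, 0.12], [0.06, 0.1], [0.04, 0.11], [0.02, 0.11], [-0.01, 0.11], [-0.03, 0.11], [-0.05, 0.1], [-0.07, 0.09], [-0.09, 0.07], [-0.1, 0.05]]
[ 0.49025784 -0.04208385]
```

Request:
apply_moves --pt "0 0.13 -0.04 0 0" --pt "0 0 0 0.5 0" --pt "0 0 0 0.5 0" --pt "0 0 -0.26 0.3 -0.349" --pt "0 0 -0.26 0 -0.349" --pt "0 0 -0.26 0 -0.349" --pt "0 0 -0.26 0 -0.349" --pt "0 0 -0.26 0 -0.349" --pt "0 0 -0.26 0 -0.349" --pt "0 0 -0.26 0 -0.349" --pt "0 0 -0.26 0 -0.349" --pt "0 0 -0.13 0 -0.35"

```text
clock: 9.55
position: [0.5425, -0.0136, 0.1018]
ee_rot: [-0.433, -3.111, 0.0]
force: [0.2, 0.2, -0.3]
width: 0.01
gripper_force: 0.0
```

Request:
apply_moves --pt "0 0 0 0 0"

```text
clock: 9.68
position: [0.5424, -0.0131, 0.1017]
ee_rot: [-0.422, -3.113, 0.001]
force: [-0.4, -0.0, -0.7]
width: 0.009
gripper_force: 0.0
```

Request:
apply_moves --pt "0 0.1 0.17 0 0" --pt "0 0 0 -0.5 0" --pt "0 0 0 -0.5 0" --pt "0 0 0 -0.3 0" --pt "0 0.02 0.07 0 0" --pt "0 0.02 0.07 0 0" --pt "0 0.02 0.07 0 0" --pt "0 0.02 0.08 0 0" --pt "0 0 0 0 0" --pt "0 -0.04 -0.14 0 0" --pt "0 0 0 0.7 0" --pt "0 0 0 0.7 0"

```text
clock: 11.18
position: [0.5499, 0.0056, 0.1086]
ee_rot: [-0.424, -3.112, 0.001]
force: [0.4, 1.0, 0.1]
width: 0.002
gripper_force: 0.0
```

Request:
apply_moves --pt "0 -0.08 -0.2 0 -0.349" --pt "0 -0.08 -0.2 0 -0.349" --pt "0 -0.09 -0.2 0 -0.349" --pt "0 -0.09 -0.2 0 -0.349" --pt "0 -0.09 -0.2 0 -0.349" --pt "0 -0.09 -0.2 0 -0.349" --pt "0 -0.09 -0.2 0 -0.349" --pt "0 -0.09 -0.2 0 -0.349" --pt "0 -0.09 -0.1 0 -0.35" --pt "0 0 0 0 0"

```text
clock: 12.42
position: [0.5025, -0.0963, 0.1078]
ee_rot: [2.501, 1.901, -0.001]
force: [-0.4, -0.3, -0.5]
width: 0.003
gripper_force: 0.0
```

```bash
python3 - <<'E'
from h import *
im,_=grab('side','s3'); im2,_=grab('top','t3')
a=im[130:330,180:380,::-1]; b=im2[150:330,190:390,::-1]
o=np.hstack([cv2.resize(a,(400,400),interpolation=2),cv2.resize(b,(400,400),interpolation=2)])
cv2.imwrite('pics/c3.png',o); s=observe();print(s['position'],s['ee_rot'],s['joints'])
E
```

```text
[ 0.50320042 -0.09540899  0.10789204] [-2.49652817e+00 -1.90704462e+00  5.58699923e-05] [-0.52416544  0.50129588  0.84652387  2.03164927 -0.50970202  0.82960202
  0.35160327]
```

View pics/c3.png

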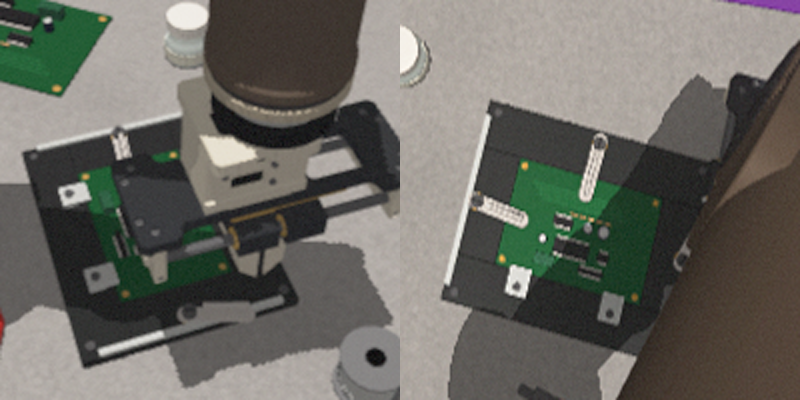

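The far clip now lies straight in (top crop, 600,142 to 586,195). The left clip is within about 6° (478,202 to 525,220). The right clip is next.

Request:
apply_moves --pt "0 -0.05 -0.06 -0.5 0" --pt "0 0 0 -0.6 0" --pt "0 0 0 -0.3 0" --pt "0 0.08 0.12 0 0" --pt "0 0.06 0.1 0 0" --pt "0 0.04 0.11 0 0" --pt "0 0.02 0.11 0 0" --pt "0 -0.01 0.11 0 0" --pt "0 -0.03 0.11 0 0" --pt "0 -0.05 0.1 0 0" --pt "0 -0.07 0.09 0 0" --pt "0 -0.09 0.07 0 0"

```text
clock: 14.02
position: [0.497, -0.0435, 0.024]
ee_rot: [2.5, 1.902, 0.0]
force: [0.9, -0.3, 1.9]
width: 0.009
gripper_force: 0.9
```

Request:
apply_moves --pt "0 -0.1 0.05 0 0" --pt "0 0 0 0 0" --pt "0 0.13 -0.04 0 0" --pt "0 0 0 0.6 0" --pt "0 0 0 0.8 0" --pt "0 -0.2 -0.6 0.4 0" --pt "0 -0.2 -0.8 0.4 0" --pt "0 -0.2 -0.8 0.2 0" --pt "0 -0.2 -0.8 0 0" --pt "0 0 -0.8 0 0" --pt "0 0 0 0 0"

```text
clock: 15.4
position: [0.45, -0.2762, 0.1686]
ee_rot: [2.505, 1.892, -0.002]
force: [-0.5, -0.2, 0.4]
width: 0.006
gripper_force: 0.0
```

```bash
python3 - <<'E'
from h import *
im,_=grab('side','s4'); im2,_=grab('top','t4')
a=im[130:330,180:380,::-1]; b=im2[150:330,190:390,::-1]
o=np.hstack([cv2.resize(a,(400,400),interpolation=2),cv2.resize(b,(400,400),interpolation=2)])
cv2.imwrite('pics/c4.png',o); s=observe();print(s['position'],s['joints'])
E
```

```text
[ 0.45080873 -0.27173815  0.16776731] [-0.22037569  0.44519354  0.91793371  1.93754998 -0.42799303  0.96733711
  0.62916197]
```

View pics/c4.png

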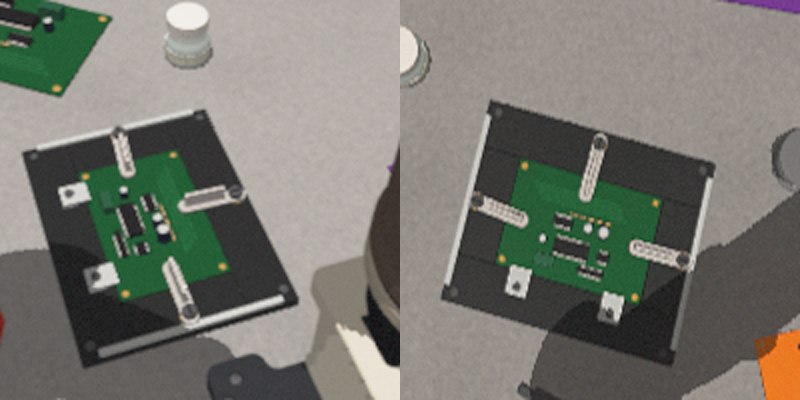

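All three clips point straight in over the board to within about 6°: left (478,202) to (525,220), far (600,142) to (586,195), right (683,260) to (633,246). The pallet and board haven't moved, and the arm is clear.

```bash
python3 -c "
from h import *
print(arm.sign_off())"
```

```text
the job is handed in; nothing more can be done
None
```

All three clips now point straight in over the board to within about 6° by my camera check, the pallet, board and bystanders were left in place, and the job is handed in; no verdict came back.

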